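Switch on the dust extractor through its guarded toggle

ROBOT

A 7-joint arm with a two-finger parallel gripper is mounted at the origin on the work surface. World frame = base frame: x ahead of the robot, y to its left, z up, the work surface at z = 0. Lengths are in m, angles in rad, forces in N, time in s.
With the tool pointing down it reaches from about 0.4 to 0.85 m from the base axis. Payload 6.9 kg.
Tool frame: the origin (TCP) lies midway between the tips of the shut fingers; the grasp point (between the pads) lies 19 mm behind it; z points along the fingers, y is the line along which they close (so a half turn about z gives the same grasp; the last joint's range is limited). The gripper opens to 85 mm and grips with 20 to 120 N. Pads are 22 mm wide; open, the fingers measure 114 mm over their backs; the gripper's body (76 mm by 85 mm) begins 54 mm behind the grasp point. The pads swing forward as they close: fully open they stand 13 mm farther back than shut.
Start: joints at [1.27, 0.507, -0.238, 1.5, 0.126, 1.149, -0.155], TCP at [0.247, -0.574, 0.231] pointing down, gripper open.
Joint ranges: [-3.08, 3.08], [-0.24, 2.05], [-1.43, 1.35], [0, 2.5], [-1.52, 4.66], [0.17, 1.96], [-2.89, 2.89]. Speed limits (rad/s): [2.39, 2.39, 3.14, 3.14, 3.14, 3.14, 3.14].

INTERFACE

Orientations are given as a unit quaternion [w, x, y, z].
In Python, from rig import r, viewer gives the robot as it stands. The module is installed in compiled form; this text tells all that it offers.
- The arm moves only by the tool jog_arm, never from a script. Its arguments are lists of equal length, an entry for each row: "xyz": the shift along the tool's x, y, z in mm, a list of three; "dr": the turn, a rotation vector about the tool's x, y, z in degrees, a list of three. In form: {"xyz": [[tx, ty, tz], ...], "dr": [[wx, wy, wz], ...]}. A call has exactly 10 rows; each row shifts and turns the commanded pose from where the row before left it, along the tool's axes as they then stand; what a row does not reach is not made up. A row lasts 1/10 s, in which the tool goes at most 50 mm and 8.59 degrees, less where a joint would pass 70% of its speed; a pose out of reach is approached as far as the arm can. A call is refused whole if a number of a shift passes 50 or a number of a turn 8.59, either way. A call with a gripper value outside its range is refused whole. "hand" is the opening, from 0 (shut) to 1 (fully open), set as the call begins (left out, the last holds). The fingers move at their own pace and stop on an object; the grip force is fixed at half the most. Time passes only in rows, so rows that do not move let the fingers close, or fill a call up. It gives the time, the measured TCP pose, the force, the opening and the grip force at its end, in the units of the state.
- r.get_obs(): the state, without advancing time (a new reading comes with each control period).
- viewer.snapshot(name): name is "scene" or "top" or "wrist"; returns a dict with "image" (400x640x3 uint8, red, green, blue), "intrinsics" (3x3 intrinsics, pixels), "k1" (the pictures are not rectified: a ray, as slopes to the right and down, at radius r is drawn at 1 + k1 r^2 times it, then the intrinsics apply), "T" (4x4, takes a point from camera to world coordinates). Camera axes: x right, y down, z forward; pixel columns grow to the right and rows downward; lengths in m; the calibration is good to about 2 mm. A picture is of the moment at which its call begins. There is no depth.
- r.hand_in(): hands the job in; it is judged then, once.
The state is a dict: "clock": time; "joint_pos": joint angles; "qvel": joint speeds; "joint_torque": joint torques, N m; "tool_pos": TCP position; "tool_rot": TCP orientation; "wrist_force": force on the tool from outside, world axes, zero at the start; "ft_torque": the same for the moment, N m; "gripper_width": finger opening in m; "gripper_force": force on a finger pad.
Only numpy, scipy, OpenCV 4.12 (cv2) and the standard library are available. Lean on these libraries where they do the work, as an engineer would, in place of code of your own. Each camera call takes 0.05 s, during which the arm holds its last target. There are 200 camera calls.

TASK

Switch on the workshop's dust extractor at its green switch box: with a fingertip push the metal guard by its front lip up and back until it stands open by itself, push the toggle beneath it fully over to its other side (towards the guard's hinge), then tip the guard forward again so that it drops shut over the toggle. Do it all with light pushes, gripping nothing, and leave the glue bottle, mug, screwdriver and inlaid offcut where they are.

Things in the scene. Friction and masses are not known exactly. Their poses are not given: they have to be found in the camera images.
- switchbox: Green switch box, dark grey top plate, 200 x 150 x 60 mm (x, y, z), fixed to the bench (an 18 mm stub of cable gland sticks out behind). Origin on the bench right under the toggle's pivot; the box spans x -80 to 120, y -75 to 75 mm. z up, top face at z = 60; x runs from the guard's open front to its hinge, away from the robot (within 20 deg). A 10 mm rubber stop stands on top 28 mm behind the hinge.
- guard (a joint): Aluminium hood over the toggle, 68 x 70 x 58 mm, 3 mm sheet, about 120 g, open in front (-x) and below, 64 mm wide inside. Hinge along the box's y at its lower rear edge, at (34, 0, 64) mm in the box's frame. Rad: 0 shut, grows as the front swings up and back, 1.3 open. No spring: above about 0.65 it falls open and stays; below about 0.55 it falls shut.
- guard_lip (a point): Middle of the guard's front lip, a level bar 10 mm thick, 64 mm long along the box's y, at the top of the hood's front, 89 mm from the hinge axis. In the box's frame at (-34, 0, 122) mm shut, about (71, 0, 145) open. Pushed to +x along its arc it raises the guard. Open, the hood's outer top face slopes from the lip back down to (90, 0, 80) and can be pushed to -x from behind.
- toggle (a joint): Steel bat toggle in the middle of the box's top plate, round end 10 mm thick; pivot at (0, 0, 60) mm in the box's frame. Rad: 0 off, leaning 0.5 from upright to the box's -x (open front), starts at 0 to 0.15; 1.0 on, leaning 0.5 to +x (hinge side), against its stop. Stiff by friction, it stays wherever it is left; about 2 N at the end pushes it.
- toggle_tip (a point): Centre of the toggle's round end, 38 mm from its pivot: at (-18, 0, 93) mm in the box's frame when off, (18, 0, 93) mm when on. Lower down the stem is 7 mm thick.
- glue: Yellow glue bottle, 56 mm across, 150 mm high, standing loose beside the box; origin at the centre of its underside. Leave alone.
- mug: White mug, 76 mm across at the rim plus a handle at its +y, 90 mm high, standing loose beside the box; origin at the centre of its underside. Leave alone.
- screwdriver: Screwdriver lying loose on the bench behind the box, along its own x; origin at its underside. Leave alone.
- offcut: Inlaid wooden offcut 45 x 120 x 22 mm (x, y, z) lying loose on the bench before the box; origin at the centre of its underside. Leave alone.

How it is judged:
By the outcome, as a careful person would: the job done as asked, in the order asked, and still so for the second after the job is handed in, with the robot touching nothing.
It also fails if it takes over 54 s, if anything falls off the work surface, if the arm or the gripper's body presses on something with over 40 N, if the wrist force passes 120 N, or if a joint passes its speed limit or range.

## Working session

There is one attempt and no reset: what is moved stays moved. The work goes in short steps, Python scripts to look and compute and a tool call to move; the robot and the scene stay as the last step left them, time stands still between calls to the robot, and variables do not carry over. Pictures are saved under pics/ and viewed, at most 10 in all, crops included, and the job is handed in when it is done.

Besides the shell and the picture viewer there is one more tool, called after "Request:" as name(argument=value, ...) on one line, values as JSON. jog_arm: Moves the arm, as the interface text tells. Its arguments: {"type":"object","properties":{"xyz":{"type":"array"},"dr":{"type":"array"},"hand":{"type":"number"}},"required":["xyz","dr"]}

```bash
mkdir -p pics; python3 - <<'E'
from rig import r, viewer
import cv2,numpy as np,pickle
d={}
for n in ["scene","top"]:
    s=viewer.snapshot(n); d[n]={k:s[k] for k in("intrinsics","k1","T")}
    cv2.imwrite(f"pics/{n}0.png",s["image"][:,:,::-1])
    print(n,s["intrinsics"].tolist(),s["k1"],np.round(s["T"],3).tolist())
pickle.dump(d,open("cal.pkl","wb"))
o=r.get_obs();print(o["clock"],o["tool_pos"],o["tool_rot"],o["wrist_force"])
E
```

```text
scene [[509.07062935859295, 0.0, 325.00598982949816], [0.0, 509.07062935859295, 191.67520140609903], [0.0, 0.0, 1.0]] -0.03367841756379201 [[0.548, 0.644, -0.534, 1.197], [0.837, -0.434, 0.334, -0.351], [-0.017, -0.63, -0.777, 1.023], [0.0, 0.0, 0.0, 1.0]]
top [[396.7263523148379, 0.0, 313.7797154343826], [0.0, 396.7263523148379, 198.61545805965483], [0.0, 0.0, 1.0]] -0.01370994482099143 [[0.068, -0.976, 0.205, 0.401], [-0.998, -0.068, 0.007, 0.054], [0.007, -0.205, -0.979, 0.838], [0.0, 0.0, 0.0, 1.0]]
0.1 [ 0.24704614 -0.57360278  0.23051872] [-7.97152052e-04  9.79386462e-01  2.01993790e-01 -1.75964641e-04] [-0.12759399  0.04813934 -0.40606183]
```

View pics/scene0.png

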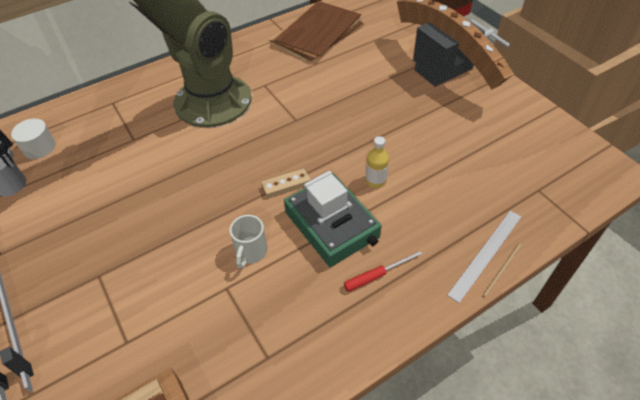

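View pics/top0.png

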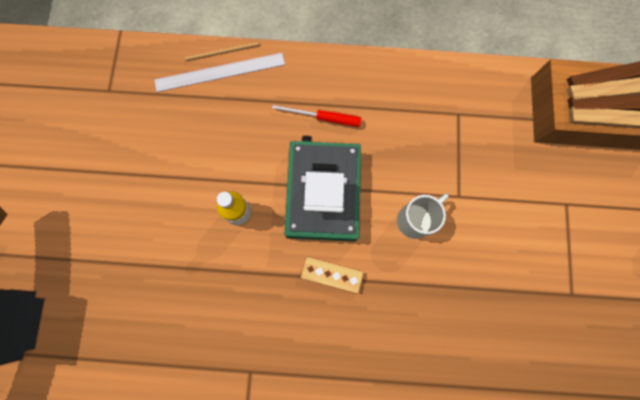

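The top picture shows the box at about (289–361, 142–240), the guard at (305–345, 172–212), the glue at (232, 207) and the mug at (424, 215). The guard is shut. I'll enlarge to get the corners.

```bash
python3 - <<'E'
import cv2,numpy as np
a=cv2.imread("pics/top0.png")[130:250,275:375]; b=cv2.imread("pics/scene0.png")[165:265,280:385]
A=cv2.resize(a,None,fx=4,fy=4,interpolation=2);B=cv2.resize(b,None,fx=3.8,fy=4,interpolation=2)
C=np.zeros((480,800,3),np.uint8);C[:480,:400]=A;C[:400,400:400+B.shape[1]]=B[:,:400]
cv2.imwrite("pics/crop0.png",C)
E
```

```text
(no output)
```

View pics/crop0.png

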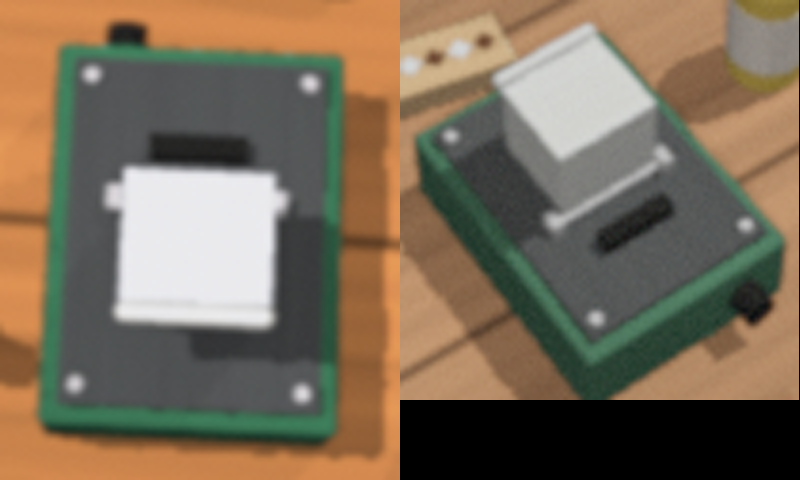

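```bash
cat > h.py <<'E'
import numpy as np,pickle
from scipy.optimize import least_squares
cal=pickle.load(open("cal.pkl","rb"))
def proj(P,c):
    c=cal[c] if isinstance(c,str) else c
    T=c["T"];q=(np.asarray(P)-T[:3,3])@T[:3,:3];s=q[:,:2]/q[:,2:];r2=(s**2).sum(1,keepdims=True)
    return (s*(1+c["k1"]*r2))@np.diag(np.diag(c["intrinsics"])[:2])+c["intrinsics"][:2,2]
def w(P,p):
    P=np.atleast_2d(P)/1000.;c,s=np.cos(p[2]),np.sin(p[2])
    return np.c_[p[0]+c*P[:,0]-s*P[:,1],p[1]+s*P[:,0]+c*P[:,1],P[:,2]]
E
python3 - <<'E'
from h import *
top=np.array([[62,47],[342,58],[333,425],[44,414]])/4+[275,130]-.375
Pt=np.array([[120,75,60],[120,-75,60],[-80,-75,60],[-80,75,60]])
sc=np.array([[18,138],[190,352],[383,240]])/[3.8,4]+[280,165]-.375
Ps=np.array([[-80,-75,60],[120,-75,60],[120,75,60]])
for use in(1,2,3):
    f=lambda p:np.r_[((proj(w(Pt,p),"top")-top).ravel() if use&1 else []),((proj(w(Ps,p),"scene")-sc).ravel() if use&2 else [])]
    o=least_squares(f,[.45,.03,0]);print(o.x,np.degrees(o.x[2]),o.fun.round(1))
p=o.x;np.save("p.npy",p)
def unp(u,z):
    return least_squares(lambda q:(proj([[q[0],q[1],z]],"top")-u).ravel(),[.4,0]).x
print("glue cap",unp([225,200],.15),"mugrim",unp([426,213],.09))
print(w([[-34,0,122],[71,0,145],[-18,0,93],[90,0,80],[120,75,60]],p).round(4))
c=np.array([[118,312],[272,322]])/4+[275,130]
print(c,proj(w([[-34,32,122],[-34,-32,122]],p),"top"))
E
```

```text
[0.56829008 0.04089779 0.02794727] 1.601260726987188 [-1.2 -2.6  1.3 -2.4  2.   2.4 -2.   2. ]
[0.57011858 0.0448461  0.01378023] 0.7895488485070747 [-1.8 -2.2 -0.5  2.5  2.3 -1. ]
[0.56890675 0.04205624 0.02678679] 1.5347698201478213 [-1.6 -2.9  0.8 -2.7  1.3  2.  -2.6  1.6 -3.2 -1.6 -1.   2.7  1.2 -1.4]
glue cap [0.53131457 0.21531795] mugrim [ 0.5440229  -0.15751981]
[[0.5349 0.0411 0.122 ]
 [0.6399 0.044  0.145 ]
 [0.5509 0.0416 0.093 ]
 [0.6589 0.0445 0.08  ]
 [0.6869 0.1202 0.06  ]]
[[304.5 208. ]
 [343.  210.5]] [[305.46575295 206.85860652]
 [340.28738936 208.30912187]]
```

The crop and fit put the box at about (0.569, 0.042) with 1.5° of yaw, and the glue and mug are clear to either side. I'll move high with the fingers shut and the tool x aligned to the box x.

Request:
jog_arm(xyz=[[0,0,0],[0,0,0],[0,0,0],[15,-36,0],[15,-36,0],[15,-36,0],[15,-36,0],[15,-36,0],[15,-36,0],[15,-36,0]], dr=[[0,0,7.2],[0,0,7.2],[0,0,7.2],[0,0,0],[0,0,0],[0,0,0],[0,0,0],[0,0,0],[0,0,0],[0,0,0]], hand=0)

```text
clock: 1.1
tool_pos: [0.3449, -0.3173, 0.2311]
tool_rot: [-0.0, 1.0, 0.015, -0.0]
wrist_force: [0.7, -0.5, 0.8]
gripper_width: -0.0001
gripper_force: 0.0
```

Request:
jog_arm(xyz=[[17,-39,0],[17,-39,0],[17,-39,0],[17,-39,0],[17,-39,0],[17,-39,0],[17,-39,0],[17,-39,0],[17,-39,0],[0,0,0]], dr=[[0,0,0],[0,0,0],[0,0,0],[0,0,0],[0,0,0],[0,0,0],[0,0,0],[0,0,0],[0,0,0],[0,0,0]])

```text
clock: 2.1
tool_pos: [0.4885, 0.043, 0.2313]
tool_rot: [-0.002, 1.0, 0.019, 0.001]
wrist_force: [-0.6, 0.0, -0.2]
gripper_width: -0.0001
gripper_force: 0.0
```

```bash
cat > look.py <<'E'
import sys,cv2,numpy as np
from h import *
from rig import r,viewer
from scipy.spatial.transform import Rotation as R
def st():
    o=r.get_obs();p=np.load("p.npy");t=o["tool_pos"];c,s=np.cos(p[2]),np.sin(p[2]);d=t[:2]-p[:2]
    q=o["tool_rot"];M=R.from_quat([q[1],q[2],q[3],q[0]]).as_matrix()
    print("t",round(o["clock"],2),"box mm",np.round([1e3*(c*d[0]+s*d[1]),1e3*(-s*d[0]+c*d[1]),t[2]*1e3],1),"yaw",np.degrees(np.arctan2(M[1,0],M[0,0])).round(2),"z",M[:,2].round(3),"F",np.round(o["wrist_force"],1),"w",round(o["gripper_width"],4))
def pic(n,f,crop=None,k=1):
    s=viewer.snapshot(n);i=s["image"][:,:,::-1]
    if crop:i=i[crop[1]:crop[3],crop[0]:crop[2]]
    cv2.imwrite("pics/"+f,cv2.resize(i,None,fx=k,fy=k,interpolation=2));return s
E
python3 -c "
from look import *
st();s=pic('wrist','w1.png');print(s['T'].round(3).tolist(),s['k1'],s['intrinsics'].tolist())
pickle.dump({k:s[k] for k in('T','k1','intrinsics')},open('w1.pkl','wb'))"
```

```text
t 2.1 box mm [-80.4   3.1 231.3] yaw 2.19 z [ 0.001  0.004 -1.   ] F [-0.6  0.  -0.2] w -0.0001
[[0.038, -0.951, -0.306, 0.566], [-0.999, -0.037, -0.008, 0.046], [-0.004, 0.306, -0.952, 0.374], [0.0, 0.0, 0.0, 1.0]] -0.058531149449383035 [[328.7861039710079, 0.0, 313.4076822364611], [0.0, 328.7861039710079, 197.31420474146162], [0.0, 0.0, 1.0]]
```

View pics/w1.png

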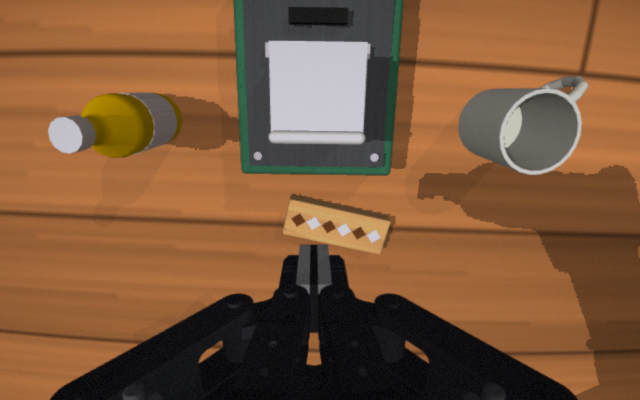

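The wrist view shows the lip from (269,138) to (364,138), the box's front top corners at (242,172) and (388,174), and the fingertips at about (314,248). I'll refine the pose from these.

```bash
python3 - <<'E'
from h import *
c=pickle.load(open("w1.pkl","rb"))
P=np.array([[-34,32,122],[-34,-32,122],[-80,75,60],[-80,-75,60]]);u=np.array([[269,138],[364,138],[242,173],[388,174]])
o=least_squares(lambda p:(proj(w(P,p),c)-u).ravel(),np.load("p.npy"));print(o.x,np.degrees(o.x[2]),o.fun.round(1))
p0=np.load("p.npy");print((proj(w(P,p0),c)-u).round(1).tolist())
o=least_squares(lambda p:(proj(w(P[:2],p),c)-u[:2]).ravel(),p0);print(o.x)
E
```

```text
[0.56801202 0.04492036 0.03065727] 1.756531925178877 [ 5.2 -1.8 -5.9 -1.2 -2.6  1.9  3.5  2.1]
[[8.8, -3.1], [-2.2, -2.0], [-0.1, 0.8], [6.1, 1.6]]
[0.56701758 0.04491264 0.03889145]
```

Request:
jog_arm(xyz=[[0,0,30],[0,0,30],[0,0,30],[0,0,25],[0,0,6],[5,0,0],[5,0,0],[5,0,0],[5,0,0],[0,0,0]], dr=[[0,0,0],[0,0,0],[0,0,0],[0,0,0],[0,0,0],[0,0,0],[0,0,0],[0,0,0],[0,0,0],[0,0,0]])

```text
clock: 3.15
tool_pos: [0.5084, 0.0371, 0.1109]
tool_rot: [-0.0, 1.0, 0.015, 0.001]
wrist_force: [-0.1, 0.9, -0.0]
gripper_width: 0.0
gripper_force: 0.0
```

```bash
python3 -c "
import numpy as np;np.save('p.npy',[.568,.0447,.03])
from look import *
st()"
```

```text
t 3.15 box mm [-59.8  -5.8 110.9] yaw 1.69 z [ 0.002  0.    -1.   ] F [-0.1  0.9 -0. ] w 0.0
```

Request:
jog_arm(xyz=[[0,-3,0],[0,-3,0],[3,0,0],[3,0,0],[3,0,0],[3,0,-2],[3,0,-3],[3,0,-3],[3,0,-3],[0,0,0]], dr=[[0,0,0],[0,0,0],[0,0,0],[0,0,0],[0,0,0],[0,0,0],[0,0,0],[0,0,0],[0,0,0],[0,0,0]])

```text
clock: 4.15
tool_pos: [0.529, 0.0437, 0.1219]
tool_rot: [-0.0, 1.0, 0.015, 0.001]
wrist_force: [-0.8, -0.2, 0.3]
gripper_width: -0.0
gripper_force: 0.4
```

```bash
python3 -c "
from look import *
st();pic('scene','s2.png',(260,130,420,270),4)"
```

```text
t 4.15 box mm [-39.    0.2 121.9] yaw 1.69 z [ 0.002  0.    -1.   ] F [-0.8 -0.2  0.3] w -0.0
```

View pics/s2.png

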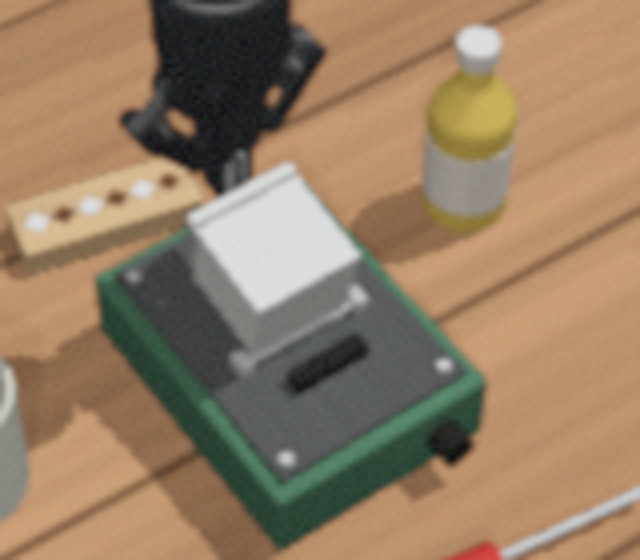

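The guard is still shut and the finger is just short of the lip at (235,170). I'll drop back down and then push on.

Request:
jog_arm(xyz=[[-4,0,4],[0,0,6],[3,0,0],[3,0,0],[2,0,0],[2,0,0],[2,0,0],[2,0,-1],[2,0,-1],[0,0,0]], dr=[[0,0,0],[0,0,0],[0,0,0],[0,0,0],[0,0,0],[0,0,0],[0,0,0],[0,0,0],[0,0,0],[0,0,0]])

```text
clock: 5.2
tool_pos: [0.5405, 0.0441, 0.1135]
tool_rot: [-0.0, 1.0, 0.015, 0.0]
wrist_force: [0.1, 0.3, 0.2]
gripper_width: -0.0002
gripper_force: 0.1
```

```bash
python3 -c "
from look import *
st();s=pic('wrist','w3.png',(200,0,440,280),2)
pickle.dump({k:s[k] for k in('T','k1','intrinsics')},open('w3.pkl','wb'))"
```

```text
t 5.2 box mm [-27.5   0.2 113.5] yaw 1.7 z [ 0.001  0.    -1.   ] F [0.1 0.3 0.2] w -0.0002
```

View pics/w3.png

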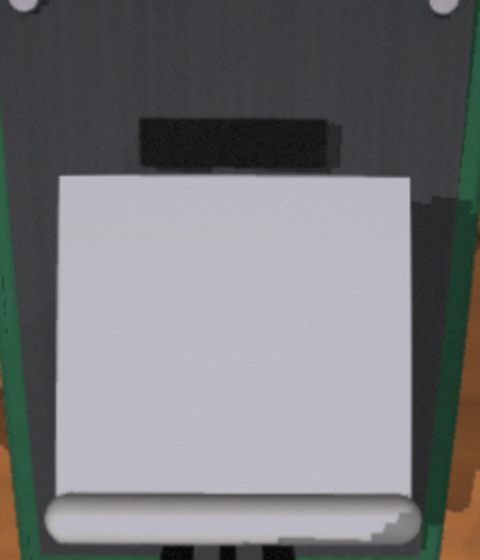

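```bash
cat >> h.py <<'E'
def rot(x,z,f):
    x-=34;z-=64;c,s=np.cos(f),np.sin(f);return x*c+z*s+34,-x*s+z*c+64
E
python3 - <<'E'
from h import *
p=np.load("p.npy");c=pickle.load(open("w3.pkl","rb"))
for f in(0,.1,.2,.3):
    L=rot(-34,122,f);B=rot(34,122,f)
    print(f,proj(w([[L[0],35,L[1]],[L[0],-35,L[1]],[B[0],35,B[1]],[B[0],-35,B[1]]],p),c).round(0).tolist(),np.round(L))
print(proj(w([[-27.5,0,113],[-80,75,60],[-80,-75,60]],p),c).round())
E
```

```text
0 [[241.0, 281.0], [390.0, 281.0], [230.0, 135.0], [402.0, 135.0]] [-34. 122.]
0.1 [[237.0, 277.0], [394.0, 277.0], [229.0, 120.0], [403.0, 120.0]] [-28. 128.]
0.2 [[233.0, 270.0], [399.0, 270.0], [228.0, 105.0], [403.0, 105.0]] [-21. 134.]
0.3 [[229.0, 261.0], [403.0, 261.0], [228.0, 91.0], [403.0, 91.0]] [-14. 140.]
[[316. 259.]
 [207. 289.]
 [422. 289.]]
```

The guard is already up to about 0.32 rad, with the lip at image row 259, so contact is very light. I'll follow the arc to past 0.65.

Request:
jog_arm(xyz=[[4,0,-3],[4,0,-3],[4,0,-3],[4,0,-3],[4,0,-3],[4,0,-3],[4,0,-2],[4,0,-1],[4,0,0],[3,0,0]], dr=[[0,0,0],[0,0,0],[0,0,0],[0,0,0],[0,0,0],[0,0,0],[0,0,0],[0,0,0],[0,0,0],[0,0,0]])

```text
clock: 6.25
tool_pos: [0.5793, 0.0451, 0.1342]
tool_rot: [-0.0, 1.0, 0.015, -0.0]
wrist_force: [-0.4, -0.7, -0.1]
gripper_width: -0.0003
gripper_force: 0.0
```

Request:
jog_arm(xyz=[[3,0,0],[0,0,0],[0,0,0],[0,0,0],[0,0,0],[0,0,0],[-8,0,0],[-12,0,0],[-15,0,0],[-15,0,0]], dr=[[0,0,0],[0,0,0],[0,0,0],[0,0,0],[0,0,0],[0,0,0],[0,0,0],[0,0,0],[0,0,0],[0,0,0]])

```text
clock: 7.25
tool_pos: [0.5308, 0.0437, 0.1342]
tool_rot: [0.0, 1.0, 0.015, -0.0]
wrist_force: [-0.3, 0.1, 0.2]
gripper_width: -0.0002
gripper_force: 0.0
```

```bash
python3 -c "
from look import *
st();s=pic('wrist','w4.png',(160,0,480,300),2)
pickle.dump({k:s[k] for k in('T','k1','intrinsics')},open('w4.pkl','wb'))"
```

```text
t 7.25 box mm [-3.720e+01  1.000e-01  1.342e+02] yaw 1.71 z [-0. -0. -1.] F [-0.3  0.1  0.2] w -0.0002
```

View pics/w4.png

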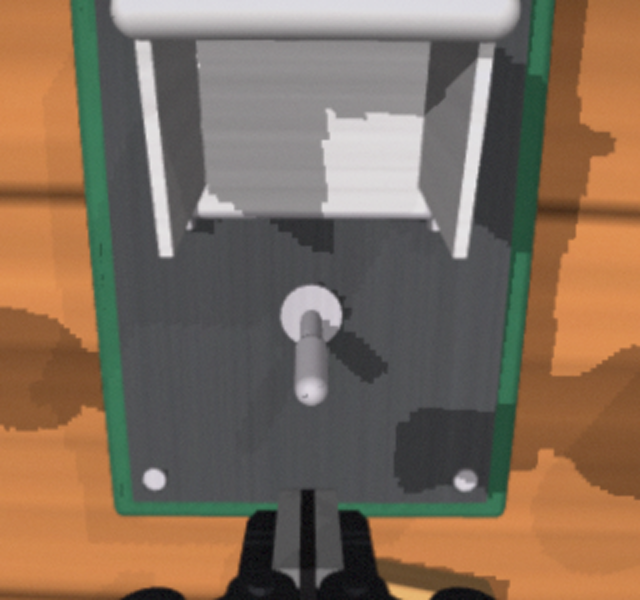

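The guard stands open. The toggle leans forward with its tip at (311,390) in the crop, in line with the fingers. I'll descend in front of it and push.

Request:
jog_arm(xyz=[[-8,0,0],[-8,0,10],[0,0,15],[0,0,15],[0,0,8],[5,0,0],[5,0,0],[5,0,0],[5,0,0],[0,0,0]], dr=[[0,0,0],[0,0,0],[0,0,0],[0,0,0],[0,0,0],[0,0,0],[0,0,0],[0,0,0],[0,0,0],[0,0,0]])

```text
clock: 8.3
tool_pos: [0.5369, 0.0439, 0.0866]
tool_rot: [-0.0, 1.0, 0.015, 0.0]
wrist_force: [0.5, 0.4, -0.5]
gripper_width: -0.0
gripper_force: 0.0
```

Request:
jog_arm(xyz=[[3,0,0],[3,0,0],[3,0,0],[3,0,0],[3,0,0],[3,0,0],[3,0,0],[3,0,0],[3,0,0],[0,0,0]], dr=[[0,0,0],[0,0,0],[0,0,0],[0,0,0],[0,0,0],[0,0,0],[0,0,0],[0,0,0],[0,0,0],[0,0,0]])

```text
clock: 9.3
tool_pos: [0.5634, 0.0447, 0.0861]
tool_rot: [-0.0, 1.0, 0.015, 0.0]
wrist_force: [-1.0, -0.4, 0.1]
gripper_width: -0.0001
gripper_force: 0.4
```

```bash
python3 -c "
from look import *
st()"
```

```text
t 9.3 box mm [-4.6  0.1 86.1] yaw 1.7 z [ 0.  0. -1.] F [-1.  -0.4  0.1] w -0.0001
```

Now in 1 mm steps against the stop, watching the force.

Request:
jog_arm(xyz=[[1,0,0],[1,0,0],[1,0,0],[1,0,0],[1,0,0],[0,0,0],[0,0,0],[0,0,0],[0,0,0],[0,0,0]], dr=[[0,0,0],[0,0,0],[0,0,0],[0,0,0],[0,0,0],[0,0,0],[0,0,0],[0,0,0],[0,0,0],[0,0,0]])

```text
clock: 10.3
tool_pos: [0.5681, 0.0449, 0.0863]
tool_rot: [-0.0, 1.0, 0.015, 0.0]
wrist_force: [-2.8, 0.5, -0.2]
gripper_width: 0.0002
gripper_force: 0.8
```

Request:
jog_arm(xyz=[[1,0,0],[1,0,0],[0,0,0],[0,0,0],[0,0,0],[0,0,0],[0,0,0],[0,0,0],[0,0,0],[0,0,0]], dr=[[0,0,0],[0,0,0],[0,0,0],[0,0,0],[0,0,0],[0,0,0],[0,0,0],[0,0,0],[0,0,0],[0,0,0]])

```text
clock: 11.3
tool_pos: [0.5685, 0.0449, 0.086]
tool_rot: [0.0, 1.0, 0.015, -0.001]
wrist_force: [-5.6, 0.0, 1.9]
gripper_width: -0.0004
gripper_force: 3.2
```

The force is rising with no further motion, so it is on the stop. I'll add a small firm nudge, back off and look.

Request:
jog_arm(xyz=[[1,0,0],[1,0,0],[0,0,0],[-5,0,0],[-10,0,0],[-15,0,0],[-10,0,-15],[0,0,-25],[0,0,-10],[0,0,0]], dr=[[0,0,0],[0,0,0],[0,0,0],[0,0,0],[0,0,0],[0,0,0],[0,0,0],[0,0,0],[0,0,0],[0,0,0]])

```text
clock: 12.3
tool_pos: [0.5334, 0.0439, 0.1378]
tool_rot: [-0.0, 1.0, 0.015, 0.002]
wrist_force: [0.3, 0.6, -0.1]
gripper_width: -0.0001
gripper_force: 0.0
```

```bash
python3 -c "
from look import *
st();s=pic('wrist','w5.png',(160,0,480,300),2)
c={k:s[k] for k in('T','k1','intrinsics')};p=np.load('p.npy')
print((proj(w([[18,0,93],[16,0,93],[13,0,94],[71,35,145],[71,-35,145]],p),c)-[160,0])*2)"
```

```text
t 12.3 box mm [-34.6   0.2 137.8] yaw 1.69 z [ 0.004  0.    -1.   ] F [ 0.3  0.6 -0.1] w -0.0001
[[310.36004976 277.61517413]
 [310.35509536 284.65094422]
 [310.36561136 295.68161783]
 [126.20025932  33.66239633]
 [497.57640282  33.53268032]]
```

View pics/w5.png

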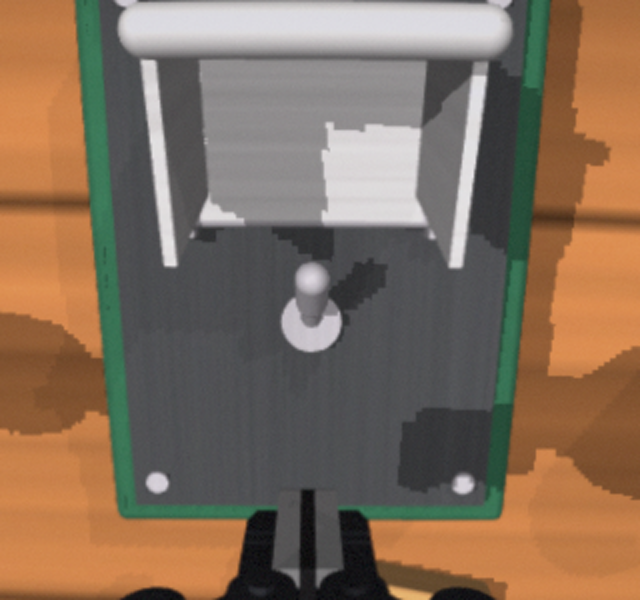

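The toggle tip at (312,276) matches the predicted "on" position (310,278), and the guard is still open. Next I go over the top to behind the guard.

Request:
jog_arm(xyz=[[0,0,-25],[0,0,-25],[15,0,-5],[25,0,0],[25,0,0],[25,0,0],[25,0,0],[25,0,0],[12,0,0],[0,0,0]], dr=[[0,0,0],[0,0,0],[0,0,0],[0,0,0],[0,0,0],[0,0,0],[0,0,0],[0,0,0],[0,0,0],[0,0,0]])

```text
clock: 13.35
tool_pos: [0.6848, 0.0482, 0.1887]
tool_rot: [-0.0, 1.0, 0.015, -0.001]
wrist_force: [-0.7, -0.5, 0.1]
gripper_width: -0.0002
gripper_force: 0.0
```

```bash
python3 -c "
from look import *
st()"
```

```text
t 13.35 box mm [116.9  -0.  188.7] yaw 1.68 z [-0.002 -0.    -1.   ] F [-0.7 -0.5  0.1] w -0.0002
```

Request:
jog_arm(xyz=[[0,0,15],[0,0,20],[0,0,15],[-5,0,0],[-5,0,0],[-5,0,0],[-5,0,0],[-5,0,0],[-5,0,0],[-5,0,0]], dr=[[0,0,0],[0,0,0],[0,0,0],[0,0,0],[0,0,0],[0,0,0],[0,0,0],[0,0,0],[0,0,0],[0,0,0]])

```text
clock: 14.35
tool_pos: [0.6489, 0.0473, 0.1417]
tool_rot: [-0.0, 1.0, 0.015, 0.001]
wrist_force: [0.8, 0.1, 0.6]
gripper_width: -0.0
gripper_force: 0.3
```

Request:
jog_arm(xyz=[[-5,0,0],[-5,0,0],[-5,0,0],[-5,0,0],[-5,0,0],[-5,0,0],[-5,0,0],[-4,0,0],[-4,0,0],[-4,0,0]], dr=[[0,0,0],[0,0,0],[0,0,0],[0,0,0],[0,0,0],[0,0,0],[0,0,0],[0,0,0],[0,0,0],[0,0,0]])

```text
clock: 15.35
tool_pos: [0.6015, 0.0458, 0.1411]
tool_rot: [0.0, 1.0, 0.015, -0.0]
wrist_force: [0.3, -0.1, 0.1]
gripper_width: -0.0001
gripper_force: 0.0
```

```bash
python3 -c "
from look import *
st();s=pic('scene','s6.png',(260,130,420,270),4)"
```

```text
t 15.35 box mm [3.350e+01 1.000e-01 1.411e+02] yaw 1.71 z [-0. -0. -1.] F [ 0.3 -0.1  0.1] w -0.0001
```

View pics/s6.png

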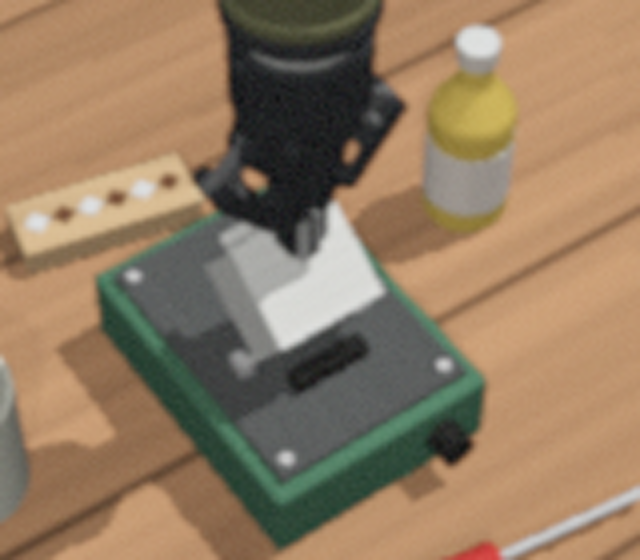

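The guard is at about 0.6 rad, with the finger on its top face at (310,240). I'll push a bit more, then lift clear and retreat up and to the front.

Request:
jog_arm(xyz=[[-4,0,0],[-4,0,0],[-4,0,0],[-4,0,0],[-4,0,0],[-4,0,0],[-3,0,0],[0,0,0],[0,0,0],[0,0,0]], dr=[[0,0,0],[0,0,0],[0,0,0],[0,0,0],[0,0,0],[0,0,0],[0,0,0],[0,0,0],[0,0,0],[0,0,0]])

```text
clock: 16.4
tool_pos: [0.5752, 0.0451, 0.1413]
tool_rot: [-0.0, 1.0, 0.015, 0.0]
wrist_force: [-0.0, -0.3, 0.0]
gripper_width: 0.0004
gripper_force: 0.0
```

Request:
jog_arm(xyz=[[0,0,-10],[0,0,-20],[0,0,-20],[0,0,-20],[-20,0,-10],[-25,0,0],[-25,0,0],[-20,0,0],[0,0,0],[0,0,0]], dr=[[0,0,0],[0,0,0],[0,0,0],[0,0,0],[0,0,0],[0,0,0],[0,0,0],[0,0,0],[0,0,0],[0,0,0]])

```text
clock: 17.4
tool_pos: [0.4857, 0.0424, 0.2222]
tool_rot: [0.0, 1.0, 0.015, 0.001]
wrist_force: [0.4, 0.2, 0.6]
gripper_width: 0.0001
gripper_force: 0.0
```

```bash
python3 -c "
from look import *
st()
s=viewer.snapshot('wrist')['image'][0:260,140:500,::-1];t=viewer.snapshot('scene')['image'][100:310,200:440,::-1]
C=np.zeros((480,800,3),np.uint8)
a=cv2.resize(s,(420,303));b=cv2.resize(t,(380,332));C[:303,:420]=a;C[:332,420:]=b
cv2.imwrite('pics/f7.png',C)"
```

```text
t 17.4 box mm [-8.230e+01  1.000e-01  2.222e+02] yaw 1.71 z [ 0.002 -0.    -1.   ] F [0.4 0.2 0.6] w 0.0001
```

View pics/f7.png

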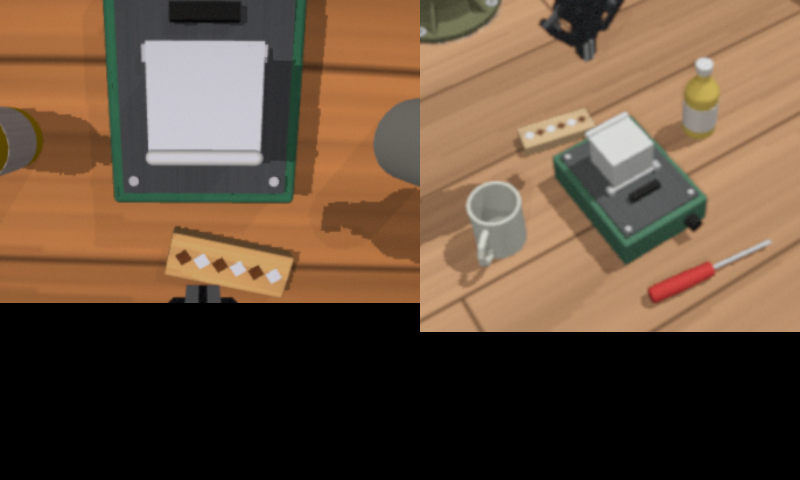

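The guard is shut, with the lip at (147–263,157) as at the start. The glue, mug, screwdriver and offcut look unmoved and the arm is clear.

```bash
python3 -c "
from rig import r
print(r.hand_in())"
```

```text
the job is handed in; nothing more can be done
None
```

The dust extractor's toggle is pushed fully over to on and the guard is shut over it; in the last pictures the glue bottle, mug, screwdriver and offcut looked unmoved, and I handed the job in at about 17 s of the 54 s allowed (no verdict came back).

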